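# Turn the parts carousel to the wing nut and lock it

## Robot

A 6-joint arm with a two-finger parallel gripper is mounted at the origin on a cart in front of the work surface, level with it; the furniture and walls round the work are solid. World frame = base frame: x ahead of the robot, y to its left, z up, the work surface at z = 0. Lengths are in m, angles in rad, forces in N, time in s.
With the tool pointing down it reaches from about 0.25 to 0.725 m from the base axis. Payload 4 kg.
Tool frame: the origin (TCP) lies midway between the tips of the shut fingers; the grasp point (between the pads) lies 19 mm behind it; z points along the fingers, y is the line along which they close (so a half turn about z gives the same grasp; the last joint's range is limited). The gripper opens to 85 mm and grips with 20 to 120 N. Pads are 22 mm wide; open, the fingers measure 114 mm over their backs; the gripper's body (76 mm by 85 mm) begins 54 mm behind the grasp point. The pads swing forward as they close: fully open they stand 13 mm farther back than shut.
Start: joints at [1.181, 0.241, 0.005, 1.335, 0, 1.571], TCP at [0.19, 0.462, 0.231] pointing down, gripper open.
Joint ranges: [-2.72, 2.72], [-1.05, 1.87], [-1.09, 1.28], [-1.99, 2.15], [-1.42, 1.44], [-3.14, 3.14]. Speed limits (rad/s): [2.79, 2.79, 3.14, 3.14, 3.14, 3.14].

## Interface

Orientations are given as a unit quaternion [x, y, z, w].
In Python, from workcell import get_obs, camera, job_done, silhouettes gives the robot as it stands. The module is installed in compiled form; this text tells all that it offers.
- The arm moves only by the tool drive_tool, never from a script. Its argument "increments" is a list of rows, each a list of 3 entries, a list of its own where there are three numbers: the shift along the world's x, y, z in mm, then the turn, a rotation vector about the world's x, y, z in degrees, then the opening, from 0 (shut) to 1 (fully open). A call has 1 to 8 rows; each row shifts and turns the commanded pose from where the row before left it; what a row does not reach is not made up. A row lasts 1/12 s, in which the tool goes at most 41.7 mm and 7.16 degrees, less where a joint would pass 70% of its speed; a pose out of reach is approached as far as the arm can. A call is refused whole if a number of a shift passes 41.7 or a number of a turn 7.16, either way. A call with a gripper value outside its range is refused whole. The fingers move at their own pace and stop on an object; the grip force is fixed at half the most. Time passes only in rows, so rows that do not move let the fingers close. It gives the time, the measured TCP pose, the force, the opening and the grip force at its end, in the units of the state.
- get_obs(): the state, without advancing time (a new reading comes with each control period).
- camera(name): name is "side" or "top"; returns a dict with "image" (384x512x3 uint8, red, green, blue), "K" (3x3 intrinsics, pixels), "view" (4x4, takes a point from world to camera coordinates). Camera axes: x right, y down, z forward; pixel columns grow to the right and rows downward; lengths in m; the calibration is good to about 2 mm. A picture is of the moment at which its call begins. There is no depth.
- job_done(): hands the job in; it is judged then, once.
Trained networks look in a picture, given as the dict that the camera call returned (one of the last four; its "shot" number tells which), for a name from the list of things; names that differ only in an ending like _2 or _b are one class to them, and where a whole thing is asked for, a point or a joint stands for the part that bears it (a point fixed in the world has none). Each returns a list of dicts, best first, with "conf" (0 to 1); they miss things now and then, are a little off and sometimes report something else, mostly with a low value. They report only what shows in the picture. A call takes as long as a camera call. They do not tell look-alikes from the thing itself.
- silhouettes(query, picture): "region" (384x512 bool, what is visible of it) and "bbox" ([left, top, right, bottom] in pixels, round what is visible of it).
The state is a dict: "clock": time; "joint_pos": joint angles; "joint_vel": joint speeds; "tau": joint torques, N m; "eef_pos": TCP position; "tool_rot": TCP orientation; "ft_force": force on the tool from outside, world axes, zero at the start; "ft_torque": the same for the moment, N m; "grip_width": finger opening in m; "grasp_force": force on a finger pad.
Only numpy, scipy, OpenCV 4.12 (cv2) and the standard library are available. Lean on these libraries where they do the work, as an engineer would, in place of code of your own. Each camera call takes 0.05 s, during which the arm holds its last target. There are 200 camera calls.

## Task

Bring the wing nut to the front of the parts carousel: push the red tab of the slide bolt towards you to draw the bolt out of the turntable, turn the turntable by pushing a peg on its rim until the compartment with the wing nut faces the bolt, then push the bolt fully home so that the turntable is locked there. Just push with a fingertip: nothing is to be picked up, every part stays lying in its compartment, and the tools on the bench beside the carousel are left alone.

Things in the scene. Friction and masses are not known exactly. Their poses are not given: they have to be found in the camera images.
- carousel_base: Fixed plywood base of the parts carousel, 232 mm across, 15 mm thick, with a 90 mm wide tongue under the slide bolt. Origin on the bench (z = 0) under the turntable's axis. FRONT of the carousel = base's -x direction, where the bolt is; the tongue ends 229 mm in front of the axis. Two steel bolt guides on it, 20 mm wide, 136 and 201 mm in front of the axis, reach 38 mm above the bench.
- turntable: Round aluminium plate, 240 mm diameter, top face 36 mm above the bench, turning without end either way about the vertical axis through its origin (centre of its underside, 22 mm above the bench). Stiff bearing (0.1 N m, 1 N at the rim): it stops when no longer pushed. At the start it is locked with its own -x direction (compartment with two hex bolts) at the front, within 1 degree.
- tray_hub (a point): Top of the hub (52 mm diameter, 65 mm above the bench; its nut reaches 71 mm) of the blue five-compartment tray on the turntable: outer wall 180 mm diameter, walls up to 59 mm above the bench. Compartment centres are 60 mm from the axis, at 180, 252, 324, 36 and 108 degrees in the turntable's frame.
- rim_peg (a point): Top of one of five upright wooden push pegs (10 mm diameter, 71 mm high above the bench) that stand on the turntable's rim 107 mm from the axis, one beside each divider, at 216 (this one), 288, 0, 72 and 144 degrees in the turntable's frame. Push one sideways along the rim, with the fingertip on the 30 mm of bare rim outside the tray wall, to turn it.
- rim_notch (a point): Mouth of the bolt notch in the plate's edge, at the upper face, 119 mm from the axis, for the compartment at 180 degrees of the turntable's frame (front at the start). Each of the five compartments has one at its middle: 26 mm wide at the mouth, narrowing to 14 mm.
- slide_bolt (a joint): Slide of the bolt, m: 0 = fully home in a notch, turntable locked; 0.028 = drawn fully out towards the carousel's front; the turntable is free from 0.022 on. About 2 N of friction; it stays where it is left. It goes home only in a notch: flared mouth and round nose pull the turntable into line if it is within about 5 degrees, pushed with 6 to 10 N.
- bolt_nose (a point): Tip of the bolt, a horizontal steel rod of 10 mm diameter 29 mm above the bench; 98 mm in front of the carousel's axis when home, 126 mm when fully drawn.
- bolt_tab (a point): Point in the bolt's red thumb tab, 65 mm above the bench, 150 mm in front of the carousel's axis when home. The tab is an upright plate 28 mm wide, 6 mm thick (along the bolt), top 75 mm above the bench, and moves with the bolt. Push its face towards the turntable to draw the bolt out, its outer face to push it home, with the fingertips above the guides (over 40 mm).
- wing_nut_a: Grey steel wing nut, 40 mm across the wings, 17 mm thick, 20 mm tall, loose in one of the four compartments that are not at the front. Origin at the centre of its underside, 37 mm above the bench.
- star_knob_a: Black star knob, 36 mm, standing on its head with a steel stud up, 40 mm tall, loose in another compartment. Origin at its underside.
- dowel_block: Small beech block 22 x 40 x 20 mm, loose in another compartment. Origin at its underside.
- hex_bolt_a: Steel hex bolt, 56 mm long, lying in the compartment that is at the front at the start. Origin at its underside.
- hex_bolt_b: Steel hex bolt, 51 mm long, beside hex_bolt_a. Origin at its underside.
- hex_bolt_c: Steel hex bolt, 46 mm long, alone in a compartment. Origin at its underside.
- chisel: Chisel with yellow handle, 235 mm long, lying on the bench to the left of the carousel. Bystander.
- carpenter_pencil: Flat red pencil, 178 mm, lying at the left edge of the bench. Bystander.
- spanner_10: Combination spanner, 143 mm, lying near the left edge of the bench. Bystander.
Things that resemble listed ones, but are neither listed nor needed, are in the scene too. What is shaped like the dowel_block but pink or purple is not meant.

How it is judged:
On the way, in this order (a step that is already met when the one before it is completed fails the run):
1. the bolt is drawn out of the turntable's notch (value of joint slide_bolt above 0.015 m), for 0.1 s.
2. the compartment with the wing nut is round at the front, in line with the drawn bolt (x of wing_nut_a in the frame of carousel_base below -0.03 m and y of wing_nut_a in the frame of carousel_base between -0.042 and 0.042 m), for 0.1 s.
At the end, for the whole second after the job is handed in: The bolt is home in a notch (less than 5 mm from its stop), the wing nut is in the compartment at the front (at least 30 mm in front of the axis and within 42 mm of the bolt's line), every part still lies in its compartment on the turntable, and the turntable is at rest (all of step 2 and value of joint slide_bolt below 0.005 m and horizontal distance between each of wing_nut_a, star_knob_a, dowel_block, hex_bolt_a, hex_bolt_b, hex_bolt_c and turntable below 0.09 m and height (world z) of each of wing_nut_a, star_knob_a, dowel_block, hex_bolt_a, hex_bolt_b, hex_bolt_c below 0.057 m and angular speed of turntable below 0.05 rad/s and linear speed of wing_nut_a below 0.02 m/s); the robot touches nothing.
It fails at once if a part is lifted out of its compartment (more than 20 mm) (height (world z) of any of wing_nut_a, star_knob_a, dowel_block, hex_bolt_a, hex_bolt_b, hex_bolt_c above 0.057 m).
It fails at once if a tool on the bench beside the carousel (chisel, pencil, spanner) is moved more than 25 mm (distance of any of chisel, carpenter_pencil, spanner_10 from where it was at the start of the episode above 0.025 m).
It also fails if it takes over 64 s, if anything falls off the work surface, if the arm or the gripper's body presses on something with over 40 N, if the wrist force passes 120 N, or if a joint passes its speed limit or range.

## Working session

There is one attempt and no reset: what is moved stays moved. The work goes in short steps, Python scripts to look and compute and a tool call to move; the robot and the scene stay as the last step left them, time stands still between calls to the robot, and variables do not carry over. Pictures are saved under pics/ and viewed, at most 10 in all, crops included, and the job is handed in when it is done.

Besides the shell and the picture viewer there is one more tool, called after "Request:" as a command line: name --argument value ..., lists and objects as JSON in quotes. drive_tool: Moves the arm, as the interface text tells. Its arguments: {"type":"object","properties":{"increments":{"type":"array"}},"required":["increments"]}

```bash
mkdir -p pics; cat > h.py <<'E'
import numpy as np, cv2
from workcell import get_obs, camera, job_done, silhouettes
def px(c,p):
    q=c["view"]@np.append(p,1); q=c["K"]@q[:3]; return q[:2]/q[2]
def atz(c,uv,z):
    R=c["view"][:3,:3];t=c["view"][:3,3]; o=-R.T@t
    d=R.T@np.linalg.inv(c["K"])@np.array([uv[0],uv[1],1]); return o+d*(z-o[2])/d[2]
def tri(cs,uvs):
    A=[]
    for c,(u,v) in zip(cs,uvs):
        P=c["K"]@c["view"][:3]; A+=[u*P[2]-P[0],v*P[2]-P[1]]
    x=np.linalg.svd(np.array(A))[2][-1]; return x[:3]/x[3]
E
python3 - <<'E'
from h import *
a=camera("top");b=camera("side")
cv2.imwrite("pics/t0.png",a["image"][:,:,::-1]);cv2.imwrite("pics/s0.png",b["image"][:,:,::-1])
for n in ["turntable","bolt_tab","wing_nut_a","tray_hub","rim_peg","star_knob_a","carousel_base"]:
    for c,nm,z in((a,"top",.045),(b,"side",.045)):
        for s in silhouettes(n,c)[:3]:
            ys,xs=np.nonzero(s["region"]);m=(xs.mean(),ys.mean())
            print(n,nm,round(s["conf"],2),s["bbox"],np.round(m,1),atz(c,m,z).round(3))
for c in(a,b): print((-c["view"][:3,:3].T@c["view"][:3,3]).round(3))
E
```

```text
turntable top 0.97 [237.0, 116.2, 354.6, 230.0] [295.2 173.8] [0.639 0.031 0.045]
turntable top 0.21 [284.5, 186.0, 314.7, 199.9] [297.  193.1] [0.598 0.027 0.045]
turntable side 0.64 [230.6, 190.3, 351.9, 265.9] [291.7 232.2] [ 0.626 -0.007  0.045]
bolt_tab top 0.63 [300.2, 221.5, 314.2, 265.0] [304.8 243.8] [0.493 0.01  0.045]
bolt_tab side 0.67 [210.8, 178.9, 269.4, 189.1] [238.6 184.7] [0.606 0.257 0.045]
bolt_tab side 0.66 [231.0, 187.1, 355.7, 268.0] [291.6 232.1] [ 0.626 -0.006  0.045]
bolt_tab side 0.64 [203.8, 221.1, 241.7, 254.1] [220.9 240.6] [0.49  0.005 0.045]
wing_nut_a top 0.61 [261.8, 177.4, 279.3, 191.3] [269.3 183.9] [0.616 0.085 0.045]
wing_nut_a top 0.57 [287.3, 202.4, 315.2, 210.9] [300.7 204.4] [0.575 0.019 0.045]
wing_nut_a side 0.65 [260.4, 208.6, 275.6, 218.0] [268.5 211.2] [0.619 0.093 0.045]
tray_hub top 0.9 [240.5, 121.3, 352.5, 228.9] [295.4 173.7] [0.64  0.031 0.045]
tray_hub side 0.68 [232.6, 189.7, 354.0, 265.6] [291.1 232.3] [ 0.625 -0.006  0.045]
tray_hub side 0.33 [255.7, 219.0, 255.8, 226.3] [256.1 223.3] [0.574 0.049 0.045]
tray_hub side 0.16 [140.7, 205.1, 236.0, 220.7] [177.4 211.6] [0.436 0.151 0.045]
rim_peg side 0.89 [232.4, 190.5, 351.8, 267.5] [291.1 231.6] [ 0.626 -0.004  0.045]
star_knob_a top 0.78 [303.3, 136.6, 314.1, 155.9] [307.8 145.5] [0.702 0.005 0.045]
star_knob_a side 0.71 [315.2, 211.8, 333.8, 229.0] [323.3 221.4] [0.706 0.015 0.045]
carousel_base side 0.61 [171.5, 220.3, 344.6, 280.8] [237.2 259.7] [ 0.499 -0.065  0.045]
carousel_base side 0.36 [232.7, 190.7, 351.3, 268.0] [291.7 232.7] [ 0.625 -0.008  0.045]
[0.459 0.118 0.951]
[ 0.327 -0.596  0.401]
```

```bash
python3 - <<'E'
import cv2,numpy as np
a=cv2.imread("pics/t0.png");b=cv2.imread("pics/s0.png")
A=cv2.resize(a[100:290,210:370],None,fx=3,fy=3,interpolation=cv2.INTER_CUBIC)
cv2.imwrite("pics/t0c.png",A)
cv2.imwrite("pics/s0c.png",cv2.resize(b[160:300,160:370],None,fx=3.8,fy=3.8,interpolation=cv2.INTER_CUBIC))
E
```

```text
(no output)
```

View pics/t0.png

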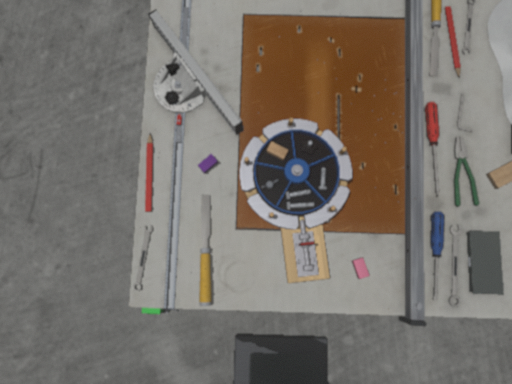

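View pics/t0c.png

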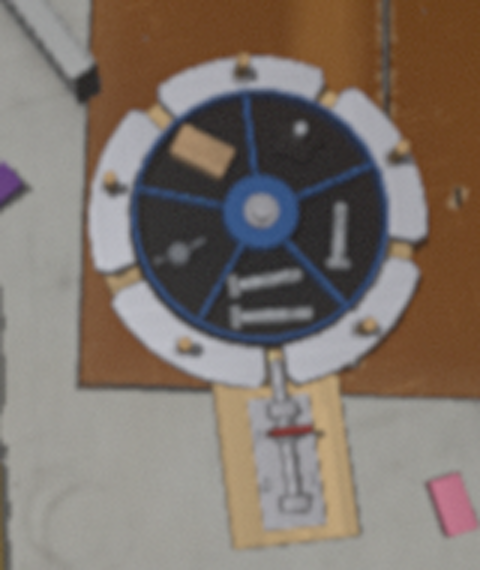

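View pics/s0c.png

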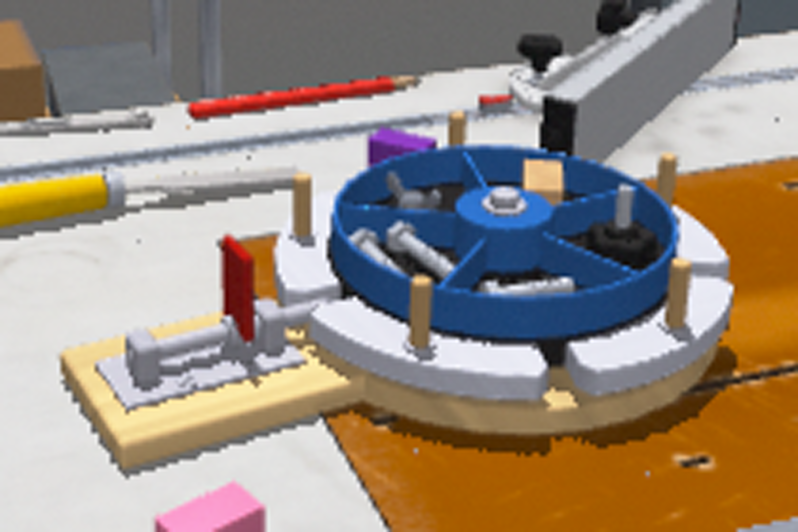

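The top view shows the wing nut at full-image px (270,184), in the compartment on the +y side next to the front one. The hub nut is at about (297,169) and the red tab at about (307,244). In the side view the hub nut is at about (292,211) and the tab at about (222,236). The turntable therefore has to turn +72° (CCW from above).

```bash
cat >> h.py <<'E'
def red(c,lo,hi):
    h=cv2.cvtColor(c["image"],cv2.COLOR_RGB2HSV); m=((h[...,0]<8)|(h[...,0]>172))&(h[...,1]>140)&(h[...,2]>60)
    k=np.zeros_like(m);k[lo[1]:hi[1],lo[0]:hi[0]]=1; return m&k
E
python3 - <<'E'
from h import *
a=camera("top");b=camera("side")
hub=tri([a,b],[(297,169.5),(292.4,210.5)]);print("hub",hub.round(4))
for c,lo,hi in((a,(280,225),(335,270)),(b,(205,215),(240,260))):
    ys,xs=np.nonzero(red(c,lo,hi)); print(len(xs),xs.min(),xs.max(),ys.min(),ys.max(),xs.mean(),ys.mean())
    # four-ish extreme points
    for f in (xs+ys,xs-ys): print((xs[f.argmin()],ys[f.argmin()]),(xs[f.argmax()],ys[f.argmax()]))
# turntable ellipse fit from silhouette (top), edge of upper face
s=silhouettes("turntable",a)[0]["region"].astype(np.uint8)
cn=max(cv2.findContours(s,0,1)[0],key=len)[:,0,:]
hull=cv2.convexHull(cn)[:,0,:]
P=np.array([atz(a,p,.036)[:2] for p in hull])
from scipy.optimize import least_squares
r=least_squares(lambda q:np.hypot(*(P-q[:2]).T)-q[2],[.64,.03,.12],loss="soft_l1",f_scale=.002);print("circle",r.x.round(4))
# blue tray outer wall
h=cv2.cvtColor(a["image"],cv2.COLOR_RGB2HSV);m=((h[...,0]>100)&(h[...,0]<125)&(h[...,1]>130)).astype(np.uint8);m[:, :235]=0;m[:,355:]=0;m[:110]=0;m[235:]=0
ys,xs=np.nonzero(m);H=cv2.convexHull(np.c_[xs,ys])[:,0,:];P2=np.array([atz(a,p,.055)[:2] for p in H])
r=least_squares(lambda q:np.hypot(*(P2-q[:2]).T)-q[2],[.64,.03,.09],loss="soft_l1",f_scale=.002);print("tray",r.x.round(4))
E
```

```text
hub [0.6433 0.0303 0.0715]
1 308 308 243 243 308.0 243.0
(np.int64(308), np.int64(243)) (np.int64(308), np.int64(243))
(np.int64(308), np.int64(243)) (np.int64(308), np.int64(243))
164 218 226 222 249 222.3109756097561 235.03048780487805
(np.int64(219), np.int64(222)) (np.int64(226), np.int64(248))
(np.int64(224), np.int64(249)) (np.int64(220), np.int64(222))
circle [0.6443 0.0303 0.1203]
tray [0.6419 0.0271 0.0834]
```

```bash
python3 - <<'E'
from h import *
a=camera("top");b=camera("side")
I=a["image"].astype(int);m=(I[...,0]-np.maximum(I[...,1],I[...,2])>35);k=np.zeros_like(m);k[230:260,290:330]=1;m&=k
ys,xs=np.nonzero(m);print(len(xs),xs.min(),xs.max(),ys.min(),ys.max(),xs.mean(),ys.mean())
print(atz(a,(xs.mean(),ys.mean()),.07).round(4))
Ib=b["image"].astype(int);mb=(Ib[...,0]-np.maximum(Ib[...,1],Ib[...,2])>35);mb[:218]=0;mb[255:]=0;mb[:,:212]=0;mb[:,232:]=0
y2,x2=np.nonzero(mb);t=y2<y2.min()+8;print("tri tab",tri([a,b],[(xs.mean(),ys.mean()),(x2.mean(),y2.min()+10)]).round(4))
C=np.array([.6437,.0303])
def pt(r,ang,z): return [C[0]+r*np.cos(ang),C[1]+r*np.sin(ang),z]
# brown/wood peg fit: score yaw by tab red mask overlap + tray wall dividers blue
from scipy.ndimage import distance_transform_edt as D
h=cv2.cvtColor(a["image"],cv2.COLOR_RGB2HSV);bl=((h[...,0]>100)&(h[...,0]<128)&(h[...,1]>110))
d=D(~bl);best=[]
for y in np.arange(-15,15.1,.5):
    s=0
    for k in (216,288,0,72,144):
        for r in np.arange(.03,.085,.004):
            u,v=px(a,pt(r,np.radians(k+y),.058)); s+=min(d[int(round(v)),int(round(u))],4)
    best.append((s,y))
print(sorted(best)[:5])
V=cv2.resize(a["image"][100:290,210:370],None,fx=3,fy=3)[:,:,::-1].copy()
y=np.radians(sorted(best)[0][1])
def dot(p,col):
    q=(px(a,p)-[210,100]+.5)*3; cv2.circle(V,tuple(np.round(q).astype(int)),2,col,-1)
for k in (216,288,0,72,144): dot(pt(.107,np.radians(k)+y,.071),(0,255,0))
for s in(-.014,.014):
    f=np.array([np.cos(y),np.sin(y)]);l=np.array([-f[1],f[0]]);p=C-.15*f+s*l; dot([*p,.075],(255,255,0)); 
for r in(.136,.201): dot([*(C-r*f),.038],(0,255,255))
cv2.imwrite("pics/ov.png",V)
E
```

```text
30 301 313 242 244 307.06666666666666 243.03333333333333
[0.494  0.0084 0.07  ]
tri tab [0.4955 0.0069 0.0606]
[(np.float64(1.0), np.float64(7.0)), (np.float64(1.0), np.float64(7.5)), (np.float64(2.0), np.float64(8.0)), (np.float64(4.0), np.float64(8.5)), (np.float64(10.0), np.float64(6.5))]
```

View pics/ov.png

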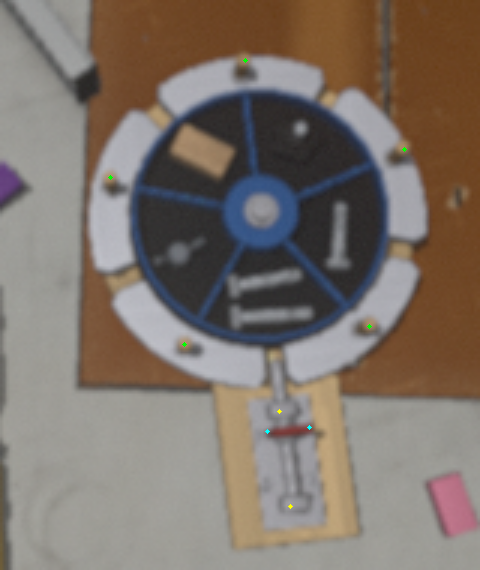

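The overlay agrees with the picture: pegs, tab and guides all land on their projections. That gives the axis at (0.6437, 0.0303) and a base yaw of about 7.6°.

```bash
python3 - <<'E'
from h import *
from scipy.spatial.transform import Rotation as R
o=get_obs();print(o["eef_pos"],R.from_quat(o["tool_rot"]).as_matrix().round(3),o["clock"],o["ft_force"],o["grip_width"])
C=np.array([.6437,.0303]);f=np.array([np.cos(np.radians(7.6)),np.sin(np.radians(7.6))])
print("target",C-.121*f,(C-.121*f-o["eef_pos"][:2])*1000)
E
```

```text
[0.19001811 0.46248453 0.23132117] [[-0.925  0.38   0.   ]
 [ 0.38   0.925  0.   ]
 [-0.     0.    -1.   ]] 1.05 [-0.17321845 -0.59791698  0.88751724] 0.08557632697032311
target [0.52376292 0.01429698] [ 333.74481355 -448.1875567 ]
```

Request:
drive_tool --increments '[[[21, -28, 0], [0, 0, 0], 0], [[21, -28, 0], [0, 0, 0], 0], [[21, -28, 0], [0, 0, 0], 0], [[21, -28, 0], [0, 0, 0], 0], [[21, -28, 0], [0, 0, 0], 0], [[21, -28, 0], [0, 0, 0], 0], [[21, -28, 0], [0, 0, 0], 0], [[21, -28, 0], [0, 0, 0], 0]]'

```text
clock: 1.72
eef_pos: [0.3588, 0.2371, 0.2316]
tool_rot: [0.194, 0.981, 0.0, 0.0]
ft_force: [0.1, -0.2, -0.4]
grip_width: 0.0002
grasp_force: 0.0
```

Request:
drive_tool --increments '[[[21, -28, 0], [0, 0, 0], 0], [[21, -28, 0], [0, 0, 0], 0], [[21, -28, 0], [0, 0, 0], 0], [[21, -28, 0], [0, 0, 0], 0], [[21, -28, 0], [0, 0, 0], 0], [[21, -28, 0], [0, 0, 0], 0], [[21, -28, 0], [0, 0, 0], 0], [[19, -28, 0], [0, 0, 0], 0]]'

```text
clock: 2.38
eef_pos: [0.5251, 0.0128, 0.2313]
tool_rot: [0.194, 0.981, 0.0, 0.0]
ft_force: [1.1, 1.0, 0.5]
grip_width: 0.0001
grasp_force: 0.0
```

```bash
python3 - <<'E'
from h import *
o=get_obs();print(o["eef_pos"],np.degrees(o["joint_pos"]).round(1),o["grip_width"],o["tool_rot"])
E
```

```text
[0.52505104 0.01282665 0.23132956] [ 1.4 16.6  4.1 77.4  0.  23.8] 5.9404109966895096e-05 [1.93850965e-01 9.81030957e-01 1.13984178e-04 2.26932503e-04]
```

Request:
drive_tool --increments '[[[-1, 1, 0], [0, 0, 7], 0], [[0, 0, 0], [0, 0, 7], 0], [[0, 0, -35], [0, 0, 7], 0], [[0, 0, -35], [0, 0, 7], 0], [[0, 0, -35], [0, 0, 2], 0], [[0, 0, -30], [0, 0, 0], 0], [[0, 0, -25], [0, 0, 0], 0], [[0, 0, -20], [0, 0, 0], 0]]'

```text
clock: 3.05
eef_pos: [0.5217, 0.0154, 0.0489]
tool_rot: [-0.067, 0.998, 0.0, -0.001]
ft_force: [0.3, -0.8, 0.1]
grip_width: -0.0003
grasp_force: 0.0
```

Request:
drive_tool --increments '[[[-6, -0.8, 0], [0, 0, 0], 0], [[-6, -0.8, 0], [0, 0, 0], 0], [[-6, -0.8, 0], [0, 0, 0], 0], [[-6, -0.8, 0], [0, 0, 0], 0], [[-6, -0.8, 0], [0, 0, 0], 0], [[-6, -0.8, 0], [0, 0, 0], 0], [[-5, -0.7, 0], [0, 0, 0], 0], [[0, 0, 0], [0, 0, 0], 0]]'

```text
clock: 3.72
eef_pos: [0.4819, 0.0098, 0.0524]
tool_rot: [-0.067, 0.998, -0.0, 0.001]
ft_force: [1.3, 0.5, 1.3]
grip_width: 0.0002
grasp_force: 1.0
```

```bash
python3 - <<'E'
from h import *
b=camera("side");a=camera("top")
cv2.imwrite("pics/s1.png",np.hstack([cv2.resize(c["image"][y:y+140,x:x+130],None,fx=3,fy=3,interpolation=cv2.INTER_CUBIC) for c,x,y in((b,165,170),(a,240,160))])[:,:,::-1])
E
```

```text
(no output)
```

View pics/s1.png

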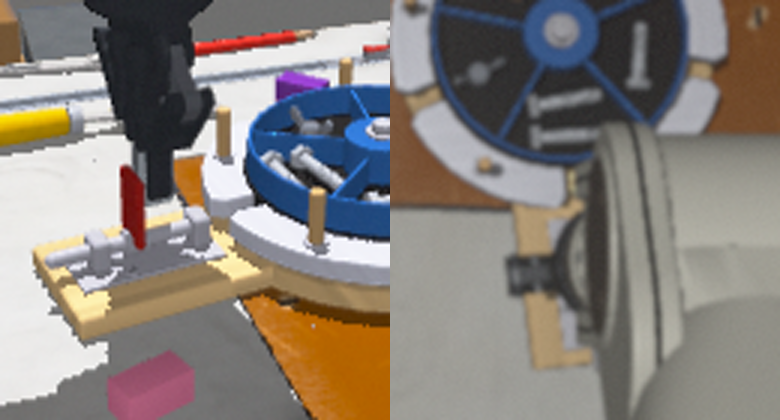

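The side view shows the tab, now at about (209,235), drawn to near the outer guide with the fingertip behind it. I'll push a few mm more to feel the stop.

Request:
drive_tool --increments '[[[-3, -0.4, 0], [0, 0, 0], 0], [[0, 0, 0], [0, 0, 0], 0], [[0, 0, 0], [0, 0, 0], 0]]'

```text
clock: 4.07
eef_pos: [0.4819, 0.0099, 0.0519]
tool_rot: [-0.067, 0.998, 0.0, 0.003]
ft_force: [6.3, 0.3, -2.3]
grip_width: 0.0002
grasp_force: 3.3
```

Request:
drive_tool --increments '[[[8, 1, 0], [0, 0, 0], 0], [[8, 1, 10], [0, 0, 0], 0], [[0, 0, 30], [0, 0, -7], 0], [[0, 0, 30], [0, 0, -7], 0], [[10, 25, 0], [0, 0, -7], 0], [[20, 25, 0], [0, 0, -7], 0], [[20, 25, 0], [0, 0, -7], 0], [[20, 22, 0], [0, 0, -7], 0]]'

```text
clock: 4.73
eef_pos: [0.5647, 0.1097, 0.1209]
tool_rot: [0.298, 0.955, -0.001, -0.001]
ft_force: [0.6, -0.3, 0.4]
grip_width: -0.0003
grasp_force: 0.0
```

Request:
drive_tool --increments '[[[0, 0, 0], [0, 0, -7], 0], [[0, 0, 0], [0, 0, -6], 0], [[0, 0, 0], [0, 0, 0], 0]]'

```text
clock: 4.98
eef_pos: [0.5641, 0.1091, 0.1199]
tool_rot: [0.402, 0.916, -0.001, -0.002]
ft_force: [-0.3, -0.2, 0.1]
grip_width: 0.0
grasp_force: 0.0
```

Request:
drive_tool --increments '[[[5, 1, 0], [0, 0, 0], 0], [[0, 0, -30], [0, 0, 0], 0], [[0, 0, -25], [0, 0, 0], 0], [[0, 0, -13], [0, 0, 0], 0], [[0, 0, 0], [0, 0, 0], 0]]'

```text
clock: 5.4
eef_pos: [0.5668, 0.1086, 0.0494]
tool_rot: [0.401, 0.916, -0.002, -0.003]
ft_force: [-0.7, 0.5, 0.5]
grip_width: 0.0
grasp_force: 0.0
```

```bash
python3 - <<'E'
from h import *
C=np.array([.6437,.0303])
p=lambda a:C+.110*np.array([np.cos(np.radians(a)),np.sin(np.radians(a))])
o=get_obs()["eef_pos"];print(o)
A=[133+5*k for k in range(1,16)]
prev=o[:2]
for a in A: print(a,((p(a)-prev)*1000).round(1));prev=p(a)
E
```

```text
[0.56679341 0.10858219 0.04940439]
138 [-4.8 -4.7]
143 [-6.1 -7.4]
148 [-5.4 -7.9]
153 [-4.7 -8.4]
158 [-4.  -8.7]
163 [-3.2 -9. ]
168 [-2.4 -9.3]
173 [-1.6 -9.5]
178 [-0.8 -9.6]
183 [ 0.1 -9.6]
188 [ 0.9 -9.6]
193 [ 1.7 -9.4]
198 [ 2.6 -9.2]
203 [ 3.4 -9. ]
208 [ 4.1 -8.7]
```

Request:
drive_tool --increments '[[[-4.8, -4.7, 0], [0, 0, 5], 0], [[-6.1, -7.4, 0], [0, 0, 5], 0], [[-5.4, -7.9, 0], [0, 0, 5], 0], [[-4.7, -8.4, 0], [0, 0, 5], 0], [[-4, -8.7, 0], [0, 0, 5], 0], [[-3.2, -9, 0], [0, 0, 5], 0], [[0, 0, 0], [0, 0, 0], 0]]'

```text
clock: 5.98
eef_pos: [0.5418, 0.0621, 0.0544]
tool_rot: [0.15, 0.989, -0.0, 0.0]
ft_force: [-0.8, 0.4, 0.4]
grip_width: 0.0004
grasp_force: 0.0
```

```bash
cat > fit.py <<'E'
from h import *
from scipy.ndimage import distance_transform_edt as D
C=np.array([.6437,.0303])
o=get_obs()["eef_pos"];d=o[:2]-C;print("tcp r,ang",np.hypot(*d).round(4),np.degrees(np.arctan2(d[1],d[0])).round(2)%360,o[2])
b=camera("side")
h=cv2.cvtColor(b["image"],cv2.COLOR_RGB2HSV);w=((h[...,0]>10)&(h[...,0]<24)&(h[...,1]>60)&(h[...,2]>90))
wd=D(w);R=[]
s=[x for x in silhouettes("wing_nut_a",b)][:2]
for x in s:
    ys,xs=np.nonzero(x["region"]);q=atz(b,(xs.mean(),ys.mean()),.045)[:2]-C
    print("nut",round(x["conf"],2),np.hypot(*q).round(3),np.degrees(np.arctan2(q[1],q[0])).round(1)%360)
# peg fit: vertical contrast of wood on axis versus flanks, 5 pegs
I=b["image"].astype(float);g=I[...,0]-I[...,2]
for y in np.arange(0,72,.5):
    v=[]
    for k in range(5):
        a=np.radians(y+72*k)
        for z in np.arange(.045,.070,.004):
            u=px(b,[C[0]+.107*np.cos(a),C[1]+.107*np.sin(a),z])
            f=lambda dx:cv2.getRectSubPix(g.astype(np.float32),(1,1),(float(u[0]+dx),float(u[1])))[0,0]
            v.append(f(0)-.5*f(-4)-.5*f(4))
    R.append((np.clip(v,-40,40).mean(),y))
print([(round(float(x),1),float(y)) for x,y in sorted(R)[::-1][:5]])
cv2.imwrite("pics/fit.png",cv2.resize(b["image"][160:300,160:370],None,fx=3.8,fy=3.8,interpolation=cv2.INTER_CUBIC)[:,:,::-1])
E
python3 fit.py
```

```text
tcp r,ang 0.1067 162.67 0.05441499325313748
nut 0.58 0.063 137.4
[(30.7, 30.5), (29.9, 31.0), (29.5, 30.0), (29.4, 31.5), (28.2, 32.0)]
```

Request:
drive_tool --increments '[[[-2.4, -9.3, 0], [0, 0, 5], 0], [[-1.6, -9.5, 0], [0, 0, 5], 0], [[-0.8, -9.6, 0], [0, 0, 5], 0], [[0.1, -9.6, 0], [0, 0, 5], 0], [[0.9, -9.6, 0], [0, 0, 5], 0], [[1.7, -9.4, 0], [0, 0, 5], 0], [[0, 0, 0], [0, 0, 0], 0], [[0, 0, 0], [0, 0, 0], 0]]'

```text
clock: 6.75
eef_pos: [0.5402, 0.0066, 0.0537]
tool_rot: [-0.109, 0.994, 0.0, 0.0]
ft_force: [0.7, -0.0, 0.3]
grip_width: 0.0001
grasp_force: 0.0
```

```bash
python3 fit.py
```

```text
tcp r,ang 0.1062 192.89 0.05366597888708648
nut 0.64 0.06 170.1
[(14.7, 64.5), (14.7, 61.5), (14.6, 62.0), (13.8, 65.0), (13.6, 62.5)]
```

Request:
drive_tool --increments '[[[2.6, -9.2, 0], [0, 0, 5], 0], [[3.4, -9, 0], [0, 0, 5], 0], [[4.1, -8.7, 0], [0, 0, 5], 0], [[2, -3, 0], [0, 0, 2], 0], [[0, 0, 0], [0, 0, 0], 0]]'

```text
clock: 7.27
eef_pos: [0.5522, -0.0234, 0.0533]
tool_rot: [-0.255, 0.967, -0.0, 0.0]
ft_force: [-0.2, 0.0, -0.4]
grip_width: -0.0
grasp_force: 0.0
```

```bash
python3 fit.py
```

```text
tcp r,ang 0.1061 210.42 0.053347167851786476
[(25.9, 8.0), (25.6, 7.5), (24.8, 8.5), (24.4, 7.0), (23.4, 6.5)]
```

View pics/fit.png

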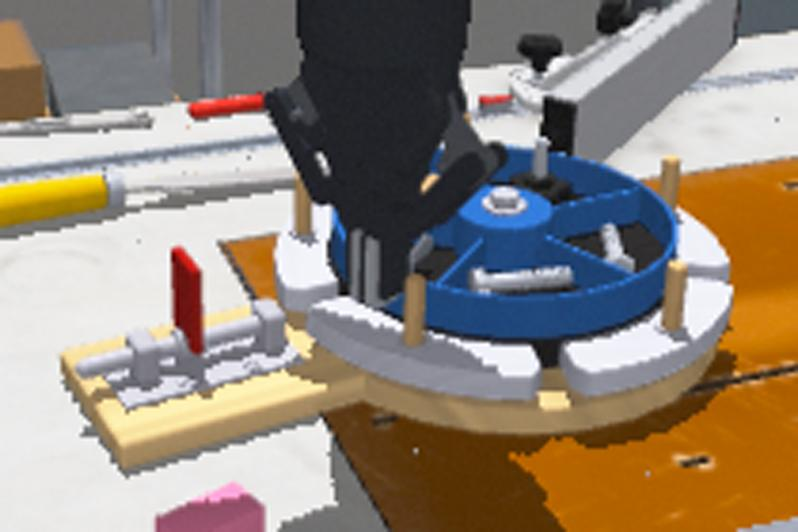

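The peg fit gives 7.5–8.0°, so a notch is in line with the bolt to within 1°. The side view shows the hex bolts now on the right side and the tab, at about (209,238), still drawn. Next I back off and go round to the tab's outer side.

Request:
drive_tool --increments '[[[-2, 4, 0], [0, 0, 0], 0], [[0, 0, 25], [0, 0, 0], 0], [[0, 0, 30], [0, 0, 0], 0], [[-20, 4, 10], [0, 0, -6], 0], [[-30, 7, 0], [0, 0, -6], 0], [[-30, 7, 0], [0, 0, -6], 0], [[-25, 5, 0], [0, 0, -4], 0], [[0, 0, 0], [0, 0, 0], 0]]'

```text
clock: 8.03
eef_pos: [0.4382, 0.0049, 0.1176]
tool_rot: [-0.066, 0.998, 0.0, -0.003]
ft_force: [-0.4, -0.9, -0.3]
grip_width: -0.0002
grasp_force: 0.0
```

```bash
python3 fit.py; python3 - <<'E'
from h import *
a=camera("top")
o=get_obs();print(o["eef_pos"],o["tool_rot"])
for s in silhouettes("wing_nut_a",a)[:2]:
    ys,xs=np.nonzero(s["region"]);print(s["conf"],atz(a,(xs.mean(),ys.mean()),.045))
E
```

```text
tcp r,ang 0.2071 187.05 0.11755591484054302
nut 0.39 0.057 181.7
[(30.9, 7.5), (30.7, 8.0), (30.5, 7.0), (29.6, 6.5), (28.7, 6.0)]
[0.44539421 0.00411368 0.11882997] [-6.73662509e-02  9.97727864e-01 -1.72654882e-05  9.47762298e-04]
0.64 [0.58342695 0.02323954 0.045     ]
```

Request:
drive_tool --increments '[[[0, 0, -30], [0, 0, 0], 0], [[0, 0, -25], [0, 0, 0], 0], [[0, 0, -12], [0, 0, 0], 0], [[5, 0.7, 0], [0, 0, 0], 0], [[5, 0.7, 0], [0, 0, 0], 0], [[5, 0.7, 0], [0, 0, 0], 0], [[5, 0.7, 0], [0, 0, 0], 0], [[5, 0.7, 0], [0, 0, 0], 0]]'

```text
clock: 8.9
eef_pos: [0.4702, 0.007, 0.0518]
tool_rot: [-0.067, 0.998, -0.0, -0.0]
ft_force: [-3.8, -0.7, 0.3]
grip_width: -0.0003
grasp_force: 2.0
```

Request:
drive_tool --increments '[[[4, 0.5, 0], [0, 0, 0], 0], [[4, 0.5, 0], [0, 0, 0], 0], [[3, 0.4, 0], [0, 0, 0], 0], [[2, 0.2, 0], [0, 0, 0], 0], [[0, 0, 0], [0, 0, 0], 0], [[0, 0, 0], [0, 0, 0], 0]]'

```text
clock: 9.4
eef_pos: [0.4821, 0.0087, 0.0515]
tool_rot: [-0.067, 0.998, 0.0, -0.001]
ft_force: [-5.6, -0.4, 3.5]
grip_width: -0.0004
grasp_force: 2.4
```

Request:
drive_tool --increments '[[[2, 0.3, 0], [0, 0, 0], 0], [[1, 0, 0], [0, 0, 0], 0], [[0, 0, 0], [0, 0, 0], 0], [[0, 0, 0], [0, 0, 0], 0]]'

```text
clock: 9.73
eef_pos: [0.4821, 0.0088, 0.0512]
tool_rot: [-0.067, 0.998, 0.0, -0.003]
ft_force: [-10.9, -1.6, 8.5]
grip_width: -0.0001
grasp_force: 5.6
```

Request:
drive_tool --increments '[[[-8, -1, 0], [0, 0, 0], 0], [[-15, -2, 0], [0, 0, 0], 0], [[0, 0, 30], [0, 0, 0], 0], [[0, 0, 40], [0, 0, 0], 0], [[-25, 0, 40], [0, 0, 0], 0], [[-25, 0, 20], [0, 0, 0], 0], [[-20, 0, 0], [0, 0, 0], 0], [[0, 0, 0], [0, 0, 0], 0]]'

```text
clock: 10.4
eef_pos: [0.3946, 0.0061, 0.1788]
tool_rot: [-0.067, 0.998, 0.0, 0.002]
ft_force: [0.3, 0.7, -0.7]
grip_width: 0.0002
grasp_force: 0.0
```

```bash
python3 fit.py
```

```text
tcp r,ang 0.2503 185.54 0.17880546486570564
nut 0.7 0.041 246.9
[(31.6, 8.5), (31.5, 8.0), (30.8, 7.5), (30.4, 9.0), (29.8, 7.0)]
```

View pics/fit.png

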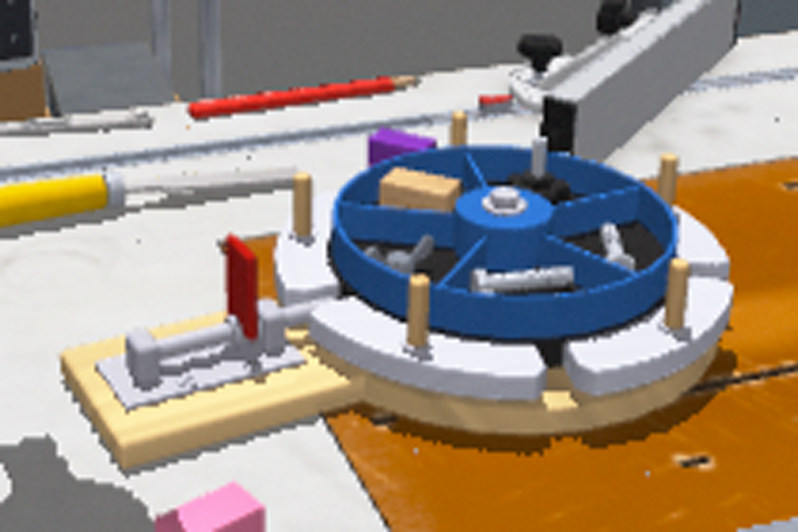

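The side view shows the wing nut in the front compartment, the tab at about (223,235), back where it started, and all parts still in the tray.

```bash
python3 -c "
from workcell import job_done
print(job_done())"
```

```text
the job is handed in; nothing more can be done
None
```

The wing nut's compartment is at the front with the bolt pushed home to its stop and every part still in the tray; I handed the job in at about 10.5 s, and no verdict came back.

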